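# Register and pin a carved tortilla-printing block on the press bed

## Task

Get the carved printing block ready on the press: stand the inking dabber that was left in the fence corner upright in the enamel tray, slide the block along the bed, without lifting it, until it sits square and flush against both fences, and lock it there with the steel pin from the tool rest, dropped all the way down through the eye in the block's tab into the hole in the bed. Leave everything else where it is.

Things in the scene. Friction and masses are not known exactly. Their poses are not given: they have to be found in the camera images.
- press: Open block-printing press, fixed. Flat iron bed 310 (x) x 330 (y) mm, its top 30 mm above the table, with a steel fence along its far (+x) edge and one along its left (+y) edge that meet in a square corner. Origin: centre of the bed's underside, at table height; x away from the robot, y to the left, yaw within 0.12 rad of the world.
- press_corner (a point): Inner corner of the fences, level with the bed's top, at (+115, +130) mm in the press frame, same axes. Fences are 18 mm high, 14 mm thick. The far fence (inner face x = +115 mm) runs along y from -60 to +144 mm, the side fence (inner face y = +130 mm) along x from -130 to +115 mm.
- platen_hinge (a point): Middle of the hinge of the upper platen, at (0, +182, +40) mm in the press frame, axis along x. The platen, 290 mm wide, stands open behind the side fence, leaning 30 degrees outwards (to +y) from upright; its handle's top is 320 mm above the table.
- press_hole (a point): Mouth of the round pin hole in the bed, 14 mm across and 30 mm deep, at (+55, -52) mm in the press frame, level with the bed's top; hidden while the block or its tab covers it.
- block: Carved dark wooden printing block, 120 (x) x 160 (y) x 32 mm, 0.35 to 0.65 kg, too wide to grip; slides with 2 to 5 N, up to 14 N when rubbing along a fence. Origin: centre of its underside. Lies on the bed, turned up to 0.35 rad. Home, its +x face is against the far fence, its +y end against the side fence, its axes along the press's, its origin at (+55, +50) mm in the press frame.
- block_corner (a point): Bottom corner of the block (+x, +y) that belongs in the fence corner: it meets press_corner when home.
- block_eye (a point): Centre of the round eye (13 mm across) in the block's steel tab, at the tab's top, (0, -102, +6) mm in the block frame. The tab, 40 x 40 mm and 5 mm thick, sticks out low from the middle of the block's -y end (y = -80 to -120 mm). The eye is over the bed's hole when the block is home.
- dabber: Inking dabber, 90 g: round leather pad 48 mm across and 22 mm high, narrow neck, wooden knob 32 mm across from 58 to 76 mm above its foot, 81 mm tall. Origin: centre of its underside. Stands on the bed in the fence corner, in the block's way.
- dabber_grip (a point): Middle of the dabber's knob, 66 mm above its foot.
- tray: Shallow enamel tray, fixed, outside 120 (x) x 150 (y) x 18 mm, walls 4 mm, floor 4 mm thick. Origin: centre of its underside. It and the tool rest may change places.
- tray_in (a point): Centre of the tray's inner floor.
- rest: Wooden tool rest, fixed, 50 (x) x 170 (y) x 40 mm, with three holes 14 mm across and 36 mm deep in a row along its y, at y = -55, 0 and +55 mm. Pin, gouge and brush stand in them in any order, each 30 mm deep. Origin: centre of its underside.
- pin: Steel locking pin, 60 g, 66 mm long: shank 10 mm across and 30 mm long with a tapered tip, then a collar 22 mm across and 4 mm thick (the shoulder it rests on), then a round head 18 mm across and 32 mm high. Origin: the tip, on the axis; z runs up to the head. Seated in the bed, its collar rests on the block's tab and its tip is 24 mm below the bed's top.
- pin_grip (a point): Point on the pin's axis at which to grip its head, 54 mm above the tip.
- gouge: Bystander standing in the tool rest: wood gouge with a dark bulbous wooden handle 28 mm across, its top 64 mm above the rest. Origin: its lower tip.
- brush: Bystander standing in the tool rest bristles up: brush 22 mm across, its top 56 mm above the rest. Origin: its lower end.
- dye_jar: Bystander on the bed, near its far right corner (+x, -y): closed dye jar 44 mm across, 56 mm tall. Origin: centre of its underside.
- bowl: Bystander: clay bowl, 110 mm across, 45 mm tall, on the table left in front of the robot. Origin: centre of its underside.
- mug: Bystander: enamel mug, 76 mm across, 80 mm tall, on the table right in front of the robot. Origin: centre of its underside.
- stamp: Bystander: small round wooden stamp, 56 mm across, 22 mm tall, on the table right of the press's far end. Origin: centre of its underside.

How it is judged:
By the outcome, as a careful person would: the job done as asked, in the order asked, and still so for the second after the job is handed in, with the robot touching nothing.
It also fails if it takes over 72 s, if anything falls off the work surface, if the arm or the gripper's body presses on something with over 40 N, if the wrist force passes 120 N, or if a joint passes its speed limit or range.

## Robot

A 6-joint arm with a two-finger parallel gripper is mounted at the origin on the work surface. World frame = base frame: x ahead of the robot, y to its left, z up, the work surface at z = 0. Lengths are in m, angles in rad, forces in N, time in s.
With the tool pointing down it reaches from about 0.35 to 0.725 m from the base axis. Payload 6 kg.
Tool frame: the origin (TCP) lies at the very end of the fingers, on their centre line; the grasp point (between the pads) lies 19 mm behind it; z points along the fingers, y is the line along which they close (so a half turn about z gives the same grasp; the last joint's range is limited). The gripper opens to 85 mm and grips with 20 to 120 N. Pads are 22 mm wide; open, the fingers measure 114 mm over their backs; the gripper's body (76 mm by 85 mm) begins 54 mm behind the grasp point. The pads swing forward as they close: fully open they stand 13 mm farther back than shut.
Start: joints at [1.507, 0.04, 0.085, 0, -1.615, -0.334], TCP at [0.232, 0.553, 0.206] pointing down, gripper open.
Joint ranges: [-2.56, 2.56], [-1.29, 2.01], [-1.08, 1.49], [-3.29, 1.98], [-2.81, -0.18], [-2.99, 2.99]. Speed limits (rad/s): [2.57, 2.57, 3.01, 3.14, 3.14, 3.14].

## Interface

Orientations are given as [roll, pitch, yaw] about the fixed x, y, z axes, in that order (R = Rz(yaw) Ry(pitch) Rx(roll)).
In Python, from workcell import observe, grab_frame, camera_info, close_job gives the robot as it stands. The module is installed in compiled form; this text tells all that it offers.
- The arm moves only by the shell command python3 -m inch 'ROWS' [FORCE]. ROWS is text: rows parted by semicolons, each of 7 numbers parted by spaces: the turn, a rotation vector about the tool's x, y, z in degrees, then the shift along the tool's x, y, z in m, then the finger opening in m, from 0 to 0.0854. In form: wx wy wz x y z claw; .... A call has exactly 10 rows; each row shifts and turns the commanded pose from where the row before left it, along the tool's axes as they then stand; what a row does not reach is not made up. A row lasts 1/8 s, in which the tool goes at most 62.5 mm and 10.7 degrees, less where a joint would pass 70% of its speed; a pose out of reach is approached as far as the arm can. A call is refused whole if a number of a shift passes 0.0625 or a number of a turn 10.7, either way. A call with a gripper value outside its range is refused whole. The fingers move at their own pace and stop on an object; FORCE is the grip in N (left out, the last holds). Time passes only in rows, so rows that do not move let the fingers close, or fill a call up. It gives the time, the measured TCP pose, the force, the opening and the grip force at its end, in the units of the state.
- observe(): the state, without advancing time (a new reading comes with each control period).
- grab_frame(name): name is "scene" or "side" or "wrist"; returns (picture, depth): 400x640x3 uint8, red, green, blue; 400x640 float32, m along the optical axis (not along the pixel's ray), 0 where there is no reading.
- camera_info(name): a dict with "fov_y" (degrees; the focal length in pixels is half the picture's height over the tangent of half this angle, whatever the lens; pixels are square), "cx", "cy" (the principal point, pixels), "R" (3x3) and "t" (3): a world point X has camera coordinates R X + t; the wrist camera has in their place "mount" (4x4, takes a point from camera to tool coordinates, whose origin is the TCP and whose axes are the flange's). Camera axes: x right, y down, z forward; pixel columns grow to the right and rows downward; lengths in m; the calibration is good to about 2 mm. A picture is of the moment at which its call begins: read the wrist's pose just before it. camera_info takes no time and is no camera call.
- close_job(): hands the job in; it is judged then, once.
The state is a dict: "time": time; "q": joint angles; "dq": joint speeds; "tau": joint torques, N m; "eef_pos": TCP position; "eef_rot": TCP orientation; "wrist_force": force on the tool from outside, world axes, zero at the start; "wrist_torque": the same for the moment, N m; "width": opening from 0.0 (shut) to 1.0 (fully open); "gripper_force": force on a finger pad.
Only numpy, scipy, OpenCV 4.12 (cv2) and the standard library are available. Lean on these libraries where they do the work, as an engineer would, in place of code of your own. Each camera call takes 0.05 s, during which the arm holds its last target. There are 200 camera calls.

## Working session

There is one attempt and no reset: what is moved stays moved. The work goes in short steps, Python scripts to look and compute and a shell command to move; the robot and the scene stay as the last step left them, time stands still between calls to the robot, and variables do not carry over. Pictures are saved under pics/ and viewed, at most 10 in all, crops included, and the job is handed in when it is done.

```bash
mkdir -p pics; cat > h.py <<'E'
import numpy as np, cv2
from scipy.spatial.transform import Rotation as Ro
from workcell import observe, grab_frame, camera_info
def cam(name, s=None):
    i=camera_info(name); f=200/np.tan(np.radians(i['fov_y'])/2)
    if 'mount' in i:
        s=s or observe(); M=np.array(i['mount']); Rt=Ro.from_euler('xyz',s['eef_rot']).as_matrix()
        Rw=Rt@M[:3,:3]; t=Rt@M[:3,3]+np.array(s['eef_pos'])
    else:
        R=np.array(i['R']); Rw=R.T; t=-R.T@np.array(i['t'])
    return f,i['cx'],i['cy'],Rw,t
def shot(name,fn):
    c=cam(name); p,d=grab_frame(name); cv2.imwrite(f'pics/{fn}.png',p[:,:,::-1]); np.savez(f'pics/{fn}.npz',p=p,d=d,c=np.array(c,dtype=object)); 
def load(fn):
    z=np.load(f'pics/{fn}.npz',allow_pickle=True); return z['p'],z['d'],z['c']
def ray(c,u,v):
    f,cx,cy,R,t=c; return t, R@np.array([(u-cx)/f,(v-cy)/f,1])
def onz(c,u,v,z):
    t,r=ray(c,u,v); return t+r*(z-t[2])/r[2]
def cloud(d,c):
    f,cx,cy,R,t=c; v,u=np.mgrid[:400,:640]; P=np.stack([(u-cx)/f*d,(v-cy)/f*d,d],-1)@R.T+t; P[d==0]=np.nan; return P
def proj(c,X):
    f,cx,cy,R,t=c; q=R.T@(np.array(X)-t); return cx+f*q[0]/q[2], cy+f*q[1]/q[2]
def tri(*obs):
    A=np.zeros((3,3));b=np.zeros(3)
    for c,u,v in obs:
        t,r=ray(c,u,v); r=r/np.linalg.norm(r); Q=np.eye(3)-np.outer(r,r); A+=Q;b+=Q@t
    return np.linalg.solve(A,b)
E
python3 - <<'E'
from h import *
print(observe())
for n in ('scene','side','wrist'):
    shot(n,n+'0'); c=cam(n); print(n,c[0],c[1],c[2],np.round(c[4],3),np.round(c[3],3).tolist())
E
```

```text
{'time': 0.0, 'q': array([ 1.50671133e+00,  4.08310827e-02,  8.38099552e-02, -4.93288010e-04,
       -1.61548854e+00, -3.33699623e-01]), 'dq': array([-7.38006330e-05, -2.30731673e-04,  1.18065919e-03,  5.45896704e-04,
       -1.16079987e-03,  8.22701474e-04]), 'tau': array([ 1.10559404e-04, -3.68202782e+01,  3.47409725e+01,  6.93251342e+00,
       -5.36561769e-03, -9.45102386e-06]), 'eef_pos': array([0.23219825, 0.5528462 , 0.2051617 ]), 'eef_rot': array([ 3.13981240e+00, -9.55419326e-05, -3.97762916e-01]), 'wrist_force': array([ 0.2862255 , -0.10849641, -0.49250003]), 'wrist_torque': array([ 0.01546707, -0.04842287, -0.0406391 ]), 'gripper_force': 0.0, 'width': 1.003216122280943}
scene 379.47980816973796 321.0180978802589 192.2667842530878 [1.128 0.639 0.885] [[-0.719, 0.444, -0.535], [0.695, 0.475, -0.54], [0.014, -0.76, -0.65]]
side 468.77271643507396 317.2243649821606 198.04317436313136 [ 0.352 -1.037  0.812] [[0.987, -0.106, 0.12], [-0.159, -0.563, 0.811], [-0.019, -0.82, -0.573]]
wrist 326.2492209254316 326.5650766975099 199.58799405165797 [0.301 0.524 0.373] [[-0.387, -0.881, -0.273], [-0.922, 0.37, 0.113], [0.002, 0.296, -0.955]]
```

View pics/scene0.png

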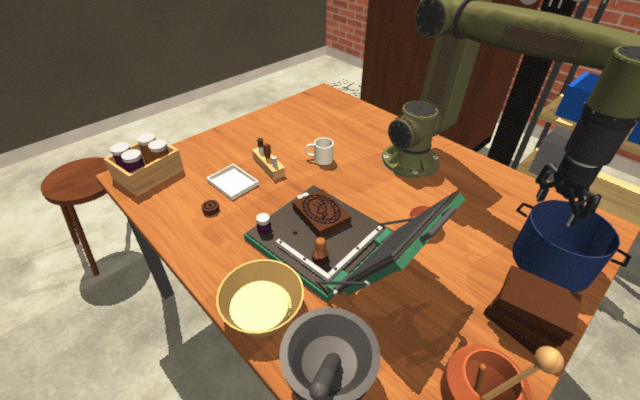

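View pics/side0.png

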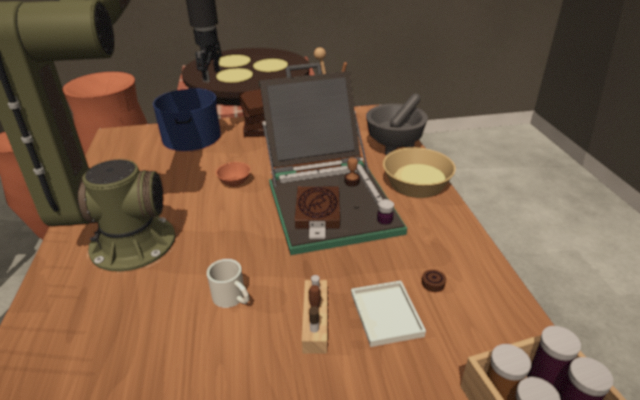

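Scene: press centre, block ~(322,212), dabber (320,250), rest (268,162), tray (233,181). Side: block (318,207), tab eye (317,230), dabber (352,172), rest (315,315), tray (388,312). I'll enlarge and also compute from depth.

```bash
python3 - <<'E'
from h import *
p,d,c=load('side0'); q,e,b=load('scene0')
A=cv2.resize(p[150:350,262:462],(400,400),interpolation=cv2.INTER_CUBIC); A=cv2.resize(p[150:260,262:412],(750,550),interpolation=cv2.INTER_CUBIC)
cv2.imwrite('pics/c1.png',A[:,:,::-1])
B=np.hstack([cv2.resize(p[265:355,290:360],(420,540),interpolation=cv2.INTER_CUBIC),cv2.resize(q[130:220,200:262],(372,540),interpolation=cv2.INTER_CUBIC)]); 
B=np.hstack([cv2.resize(p[265:355,295:345],(300,540),interpolation=cv2.INTER_CUBIC),cv2.resize(q[130:220,205:288],(498,540),interpolation=cv2.INTER_CUBIC)])
cv2.imwrite('pics/c2.png',B[:,:,::-1])
for dd,cc,n in((d,c,'side'),(e,b,'scene')):
    P=cloud(dd,cc); z=P[...,2]
    print(n,np.isnan(z).mean())
    # block top z 0.062
    reg=(P[...,0]>.3)&(P[...,0]<.75)&(abs(P[...,1])<.25)
    h=np.histogram(z[reg],bins=np.arange(-.006,.12,.004)); print(dict(zip(np.round(h[1],3),h[0])))
    m=((z>.056)&(z<.068)&reg).astype(np.uint8)
    k,l,s,ce=cv2.connectedComponentsWithStats(m)
    for i in range(1,k):
        if s[i,4]>150:
            xy=P[l==i][:,:2].astype(np.float32)*1000; print(s[i],cv2.minAreaRect(xy),np.median(z[l==i]))
E
```

```text
side 0.00406640625
{np.float64(-0.006): np.int64(3923), np.float64(-0.002): np.int64(5413), np.float64(0.002): np.int64(264), np.float64(0.006): np.int64(156), np.float64(0.01): np.int64(150), np.float64(0.014): np.int64(158), np.float64(0.018): np.int64(323), np.float64(0.022): np.int64(677), np.float64(0.026): np.int64(3143), np.float64(0.03): np.int64(785), np.float64(0.034): np.int64(344), np.float64(0.038): np.int64(381), np.float64(0.042): np.int64(457), np.float64(0.046): np.int64(396), np.float64(0.05): np.int64(181), np.float64(0.054): np.int64(303), np.float64(0.058): np.int64(1224), np.float64(0.062): np.int64(442), np.float64(0.066): np.int64(136), np.float64(0.07): np.int64(82), np.float64(0.074): np.int64(116), np.float64(0.078): np.int64(103), np.float64(0.082): np.int64(175), np.float64(0.086): np.int64(68), np.float64(0.09): np.int64(38), np.float64(0.094): np.int64(32), np.float64(0.098): np.int64(27), np.float64(0.102): np.int64(28), np.float64(0.106): np.int64(30), np.float64(0.11): np.int64(5), np.float64(0.114): np.int64(0)}
[273 155  65  12 268] ((504.749237060
[... 760 characters left out ...]
t64(0.05): np.int64(356), np.float64(0.054): np.int64(152), np.float64(0.058): np.int64(531), np.float64(0.062): np.int64(926), np.float64(0.066): np.int64(130), np.float64(0.07): np.int64(71), np.float64(0.074): np.int64(27), np.float64(0.078): np.int64(34), np.float64(0.082): np.int64(65), np.float64(0.086): np.int64(75), np.float64(0.09): np.int64(16), np.float64(0.094): np.int64(11), np.float64(0.098): np.int64(16), np.float64(0.102): np.int64(21), np.float64(0.106): np.int64(34), np.float64(0.11): np.int64(35), np.float64(0.114): np.int64(1)}
[ 293  189   59   44 1364] ((506.00048828125, 13.787673950195312), (162.3457489013672, 121.76496124267578), 79.76008605957031) 0.06267793736715643
```

View pics/c1.png

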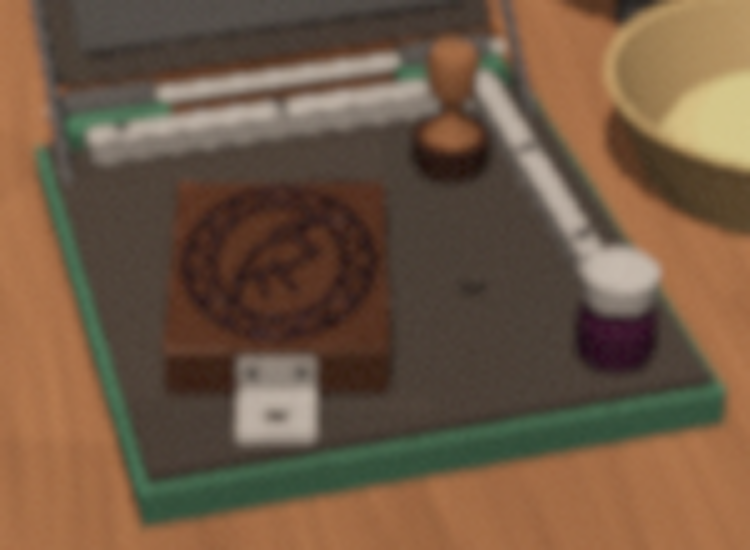

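View pics/c2.png

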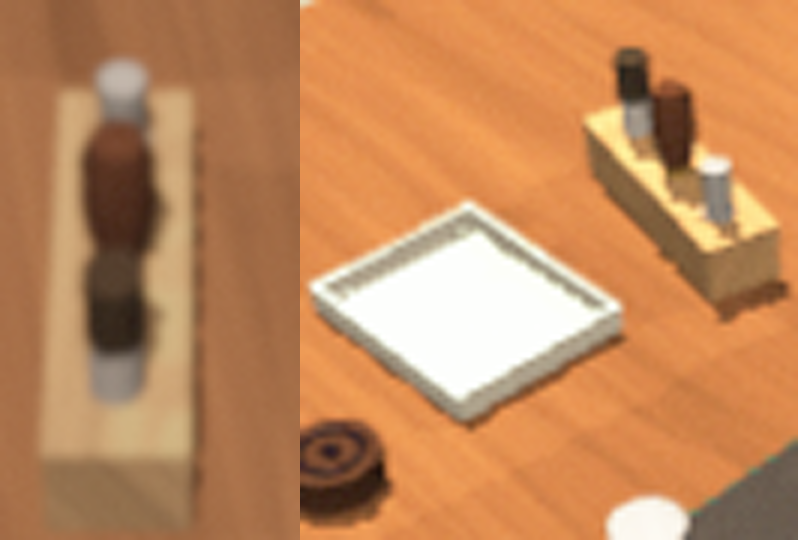

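Pin is at the +y end of the rest (light grey head, bare steel); gouge in the middle, brush at the −y end. Hole visible at side ≈(356,207). Moving up and over the platen to look from the wrist.

```bash
python3 -m inch '0 0 0 0 0 -0.05 0.085;0 0 0 0 0 -0.05 0.085;0 0 0 0 0 -0.05 0.085;0 0 0 0 0 -0.04 0.085;0 0 0 0.034 0.034 0 0.085;0 0 0 0.034 0.034 0 0.085;0 0 0 0.034 0.034 0 0.085;0 0 0 0.034 0.034 0 0.085;0 0 0 0.034 0.034 0 0.085;0 0 0 0.034 0.034 0 0.085'
```

```text
time: 1.4
eef_pos: [0.3417, 0.2845, 0.3961]
eef_rot: [-3.142, 0.0, -0.397]
wrist_force: [1.3, 0.0, -0.2]
width: 0.996
gripper_force: 0.0
```

```bash
python3 -m inch '0 0 0 0.04 0.039 0 0.085;0 0 0 0.04 0.039 0 0.085;0 0 0 0.04 0.039 0 0.085;0 0 0 0.04 0.039 0 0.085;0 0 0 0.038 0.037 0 0.085;0 0 -5 0 0 0 0.085;0 0 -6 0 0 0 0.085;0 0 -6 0 0 0 0.085;0 0 -5.8 0 0 0 0.085;0 0 0 0 0 0 0.085'
python3 - <<'E'
from h import *
print(observe()['eef_pos'],observe()['eef_rot'])
shot('wrist','w1')
E
```

```text
time: 2.65
eef_pos: [0.4492, 0.0314, 0.3961]
eef_rot: [3.141, 0.0, -0.001]
wrist_force: [-0.3, 0.7, 1.1]
width: 0.997
gripper_force: 0.0
[0.44918637 0.03143179 0.39605018] [ 3.14149852e+00  2.76134838e-04 -7.57912676e-04]
```

View pics/w1.png

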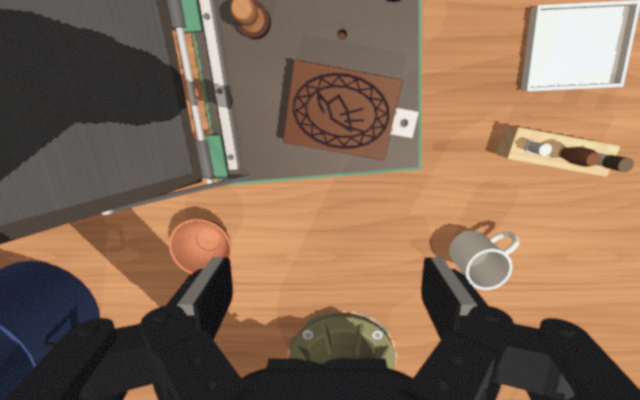

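w1: hole (342,34), block corners (291,60),(401,78),(387,160),(284,143); eye (404,123); pin head (545,149); tray (527..637, 2..90); dabber knob (245,10); fence inner edge (212,0)-(238,168).

```bash
python3 - <<'E'
from h import *
_,d,c=load('w1'); _,_,s=load('side0'); _,_,e=load('scene0')
print('hole',onz(c,342,34,.03),onz(s,356,207.5,.03))
for uv in((291,60),(401,78),(387,160),(284,143)): print('blk',np.round(onz(c,*uv,.062),4))
print('eye',onz(c,404,123,.036))
print('bed right',onz(c,418.5,0,.03),onz(c,420,168,.03))
print('fence',onz(c,213,0,.048),onz(c,239,168,.048))
for uv in ((527,4),(526,90),(624,88),(637,2)): print('tray',np.round(onz(c,*uv,.018),4))
for uv in ((505,158),(515,129),(619,146),(611,176)): print('rest',np.round(onz(c,*uv,.04),4))
P=cloud(d,c)
for n,(u,v) in dict(pin=(545,149),tray=(580,45),rest=(513,143),rest2=(598,150),dab=(243,8),block=(340,110),bed=(370,25)).items(): print(n,np.round(P[v,u],4))
print('dab knob tri?',onz(c,246,8,.1))
E
```

```text
hole [0.61471275 0.0087638  0.03      ] [0.61594797 0.00391279 0.03      ]
blk [0.5758 0.0822 0.062 ]
blk [ 0.5518 -0.0758  0.062 ]
blk [ 0.4324 -0.0622  0.062 ]
blk [0.4586 0.0967 0.062 ]
eye [ 0.48657148 -0.09064619  0.036     ]
bed right [ 0.65900543 -0.10077966  0.03      ] [ 0.41310544 -0.12378321  0.03      ]
fence [0.65442132 0.18959426 0.048     ] [0.4168725  0.17231837 0.048     ]
tray [ 0.6569 -0.2645  0.018 ]
tray [ 0.5364 -0.2848  0.018 ]
tray [ 0.5394 -0.4396  0.018 ]
tray [ 0.6595 -0.4263  0.018 ]
rest [ 0.4316 -0.257   0.04  ]
rest [ 0.4776 -0.2653  0.04  ]
rest [ 0.4509 -0.4363  0.04  ]
rest [ 0.4018 -0.4362  0.04  ]
pin [ 0.4516 -0.2941  0.0769]
tray [ 0.6035 -0.3653  0.0043]
rest [nan nan nan]
rest2 [ 0.4445 -0.4041  0.0402]
dab [0.6304 0.1349 0.1085]
block [0.5072 0.0117 0.0619]
bed [ 0.6268 -0.0323  0.0291]
dab knob tri? [0.63237162 0.13306497 0.1       ]
```

```bash
python3 -m inch '0 0 0 0.03 -0.014 0.022 0.085;0 0 0 0.03 -0.014 0.022 0.085;0 0 0 0.03 -0.014 0.022 0.085;0 0 0 0.03 -0.014 0.022 0.085;0 0 0 0.03 -0.014 0.022 0.085;0 0 0 0 0 0 0.085;0 0 0 0 0 0 0.085;0 0 0 0 0 0 0.085;0 0 0 0 0 0 0.085;0 0 0 0 0 0 0.085'
python3 - <<'E'
from h import *
print(observe()['eef_pos'],observe()['eef_rot'])
shot('wrist','w2')
E
```

```text
time: 3.95
eef_pos: [0.599, 0.1013, 0.2869]
eef_rot: [-3.141, -0.001, -0.0]
wrist_force: [-0.2, -0.6, 0.4]
width: 0.992
gripper_force: 0.0
[0.59903856 0.10133081 0.28692786] [-3.14110117e+00 -1.02177635e-03 -3.35262625e-05]
```

View pics/w2.png

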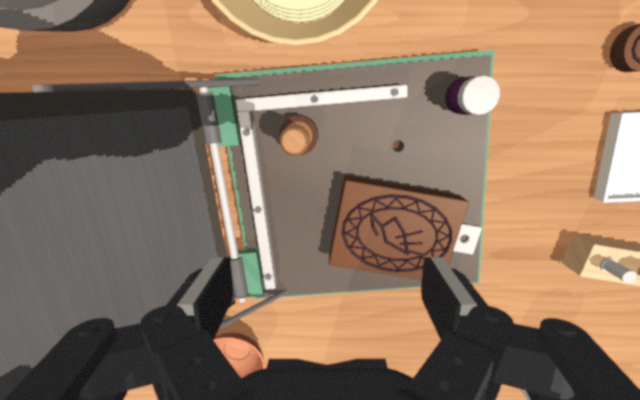

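w2: hole (398,146), dabber knob top (297,133), far fence inner edge ~(252,110)-(407,97), side fence inner edge ~(252,125)-(273,288).

```bash
python3 - <<'E'
from h import *
_,d,c=load('w2'); _,_,c1=load('w1'); _,_,e=load('scene0');_,_,s=load('side0')
print('cam',c[4])
print('hole',onz(c,398,146,.03), tri((c,398,146),(c1,342,34),(s,356,207.5)))
print('far fence',onz(c,252,110,.048),onz(c,407,97,.048))
print('side fence',onz(c,253,125,.048),onz(c,275,288,.048))
print('bed right',onz(c,492,54,.03),onz(c,480,280,.03),'bed far',onz(c,215,75,.03),onz(c,492,53,.03))
P=cloud(d,c)
for uv in ((297,133),(300,140),(630,275)): print(uv,np.round(P[uv[1],uv[0]],4))
m=(P[...,2]>.085)&(P[...,2]<.125)&(abs(P[...,0]-.63)<.05)&(abs(P[...,1]-.14)<.05)
q=P[m]; print('knob',len(q),q.min(0),q.max(0),np.median(q,0)); t=q[q[:,2]>np.nanmax(q[:,2])-.01]; print(t.mean(0)); vv,uu=np.where(m); print(uu.mean(),vv.mean(),uu.min(),uu.max(),vv.min(),vv.max())
print('knob tri', tri((c,297,132),(s,262+455/5,150+50/5),(e,320,241)), onz(c,297,134,.1))
for uv in((344,178),(466,201),(452,281),(331,264)): print('blk',np.round(onz(c,*uv,.062),4))
print('eye',onz(c,464,239,.036)); print('jar',onz(c,481,95,.086))
E
```

```text
cam [0.67323915 0.10170418 0.45474892]
hole [0.61495619 0.00909464 0.03      ] [0.61559118 0.00835578 0.02699648]
far fence [0.66043394 0.19144613 0.048     ] [0.67547643 0.00610254 0.048     ]
side fence [0.64279578 0.19140408 0.048     ] [0.41592523 0.17501042 0.048     ]
bed right [ 0.72476364 -0.096308    0.03      ] [ 0.41824234 -0.12465298  0.03      ] bed far [0.70099786 0.23777272 0.03      ] [ 0.72586415 -0.09614271  0.03      ]
(297, 133) [0.6393 0.1325 0.1098]
(300, 140) [0.6321 0.1296 0.1096]
(630, 275) [ 0.4535 -0.2951  0.0762]
knob 724 [0.61537045 0.12099921 0.09036757] [0.64684413 0.1514893  0.11317198] [0.63220081 0.13569626 0.10953191]
[0.63177791 0.13609556 0.10887104]
294.21132596685084 139.7085635359116 280 309 125 155
knob tri [0.63589447 0.13566046 0.10669382] [0.63729262 0.13340984 0.1       ]
blk [0.58   0.0802 0.062 ]
blk [ 0.5503 -0.0742  0.062 ]
blk [ 0.4359 -0.0696  0.062 ]
blk [0.4616 0.0957 0.062 ]
eye [ 0.48661202 -0.09010641  0.036     ]
jar [ 0.67737458 -0.06445939  0.086     ]
```

```bash
python3 -m inch '0 0 0 0.032 -0.035 0 0.085;0 0 0 0 0 0.05 0.085;0 0 0 0 0 0.05 0.085;0 0 0 0 0 0.05 0.085;0 0 0 0 0 0.04 0.085;0 0 0 0 0 0.02 0.085;0 0 0 0 0 0 0.085;0 0 0 0 0 0 0.02;0 0 0 0 0 0 0.02;0 0 0 0 0 0 0.02' 30
```

```text
time: 5.25
eef_pos: [0.6317, 0.1366, 0.0774]
eef_rot: [-3.141, -0.002, 0.0]
wrist_force: [-0.2, -0.2, -0.1]
width: 0.371
gripper_force: 0.5
```

```bash
python3 -m inch '0 0 0 0 0 0 0.02;0 0 0 0 0 0 0.02;0 0 0 0 0 -0.03 0.02;0 0 0 0 0 -0.05 0.02;0 0 0 0 0 -0.05 0.02;0 0 0 0 0.03 -0.02 0.02;0 0 0 -0.004 0.046 0 0.02;0 0 0 -0.004 0.046 0 0.02;0 0 0 -0.004 0.046 0 0.02;0 0 0 -0.005 0.046 0 0.02' 30
python3 -m inch '0 0 0 -0.005 0.046 0 0.02;0 0 0 -0.005 0.046 0 0.02;0 0 0 -0.005 0.046 0 0.02;0 0 0 -0.005 0.046 0 0.02;0 0 0 -0.005 0.046 0 0.02;0 0 0 -0.004 0.043 0 0.02;0 0 0 0 0 0 0.02;0 0 0 0 0 0.03 0.02;0 0 0 0 0 0.04 0.02;0 0 0 0 0 0 0.02'
python3 - <<'E'
from h import *
print(observe()['eef_pos'],observe()['eef_rot'],observe()['width'])
shot('wrist','w3'); shot('side','s3')
_,d,c=load('w3'); P=cloud(d,c); z=P[...,2]
m=(z>.012)&(z<.024)&(P[...,1]<-.24)&(P[...,0]>.5)&(P[...,0]<.72)&(P[...,1]>-.5)
print(m.sum(), cv2.minAreaRect((P[m][:,:2]*1000).astype(np.float32)))
_,d,c=load('s3'); P=cloud(d,c); z=P[...,2]
m=(z>.012)&(z<.024)&(P[...,1]<-.24)&(P[...,0]>.5)&(P[...,0]<.72)&(P[...,1]>-.5)
print(m.sum(), cv2.minAreaRect((P[m][:,:2]*1000).astype(np.float32)))
E
```

```text
time: 6.5
eef_pos: [0.6137, -0.0788, 0.2253]
eef_rot: [-3.141, 0.001, 0.0]
wrist_force: [0.8, -0.4, -1.2]
width: 0.332
gripper_force: 29.8
time: 7.75
eef_pos: [0.5837, -0.3487, 0.1514]
eef_rot: [-3.138, 0.007, 0.001]
wrist_force: [-0.1, -0.4, 0.0]
width: 0.336
gripper_force: 29.9
[ 0.58365346 -0.34874151  0.15144702] [-3.13785383e+00  7.37011682e-03  8.40887110e-04] 0.3358953529492284
3449 ((630.9998168945312, -350.5232238769531), (185.69369506835938, 163.5597686767578), 2.666388988494873)
615 ((631.4745483398438, -354.7735900878906), (183.04209899902344, 165.25811767578125), 2.65305757522583)
```

```bash
python3 -m inch '0 0 0 0.011 0.003 0 0.02;0 0 0 0 0 0.035 0.02;0 0 0 0 0 0.03 0.02;0 0 0 0 0 0.02 0.02;0 0 0 0 0 0.006 0.02;0 0 0 0 0 0.003 0.02;0 0 0 0 0 0.002 0.02;0 0 0 0 0 0.002 0.02;0 0 0 0 0 0 0.02;0 0 0 0 0 0 0.02'
```

```text
time: 9.1
eef_pos: [0.5964, -0.3537, 0.0585]
eef_rot: [3.141, -0.0, 0.0]
wrist_force: [-0.2, -0.6, -1.5]
width: 0.337
gripper_force: 29.9
```

```bash
python3 - <<'E'
from h import *
shot('side','s4'); shot('scene','e4'); p=load('s4')[0]; q=load('e4')[0]
B=np.hstack([cv2.resize(p[230:350,330:450],(400,400),interpolation=2),cv2.resize(q[120:220,185:285],(400,400),interpolation=2)]); cv2.imwrite('pics/c4.png',B[:,:,::-1]); print(observe()['wrist_force'],observe()['eef_pos'])
E
```

```text
[-0.06224451 -0.4505666  -1.40120264] [ 0.5963431  -0.35361886  0.05843787]
```

View pics/c4.png

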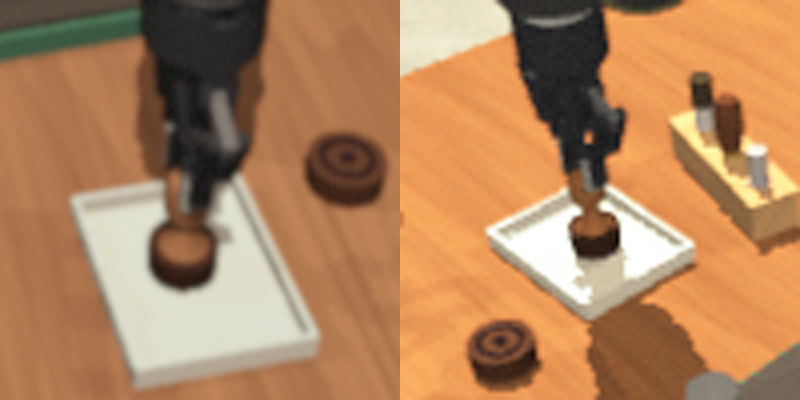

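Dabber hangs upright over the tray's middle. Lower and release.

```bash
python3 -m inch '0 0 0 0 0 0.003 0.02;0 0 0 0 0 0.002 0.02;0 0 0 0 0 0.001 0.02;0 0 0 0 0 0.001 0.02;0 0 0 0 0 0 0.02;0 0 0 0 0 0 0.04;0 0 0 0 0 0 0.06;0 0 0 0 0 0 0.085;0 0 0 0 0 0 0.085;0 0 0 0 0 0 0.085'
python3 -m inch '0 0 0 0 0 -0.03 0.085;0 0 0 0 0 -0.05 0.085;0 0 0 0 0 -0.05 0.085;0 0 0 -0.02 -0.04 -0.05 0.085;0 0 0 -0.02 -0.04 -0.02 0.085;0 0 0 -0.02 -0.04 0 0.085;0 0 0 -0.03 -0.04 0 0;0 0 0 -0.03 -0.04 0 0;0 0 0 -0.03 -0.04 0 0;0 0 0 0 0 0 0'
python3 - <<'E'
from h import *
shot('wrist','w5'); p,d,c=load('w5'); cv2.imwrite('pics/c5.png',p[:,:,::-1])
E
```

```text
time: 10.45
eef_pos: [0.5963, -0.3536, 0.0512]
eef_rot: [3.141, 0.0, 0.0]
wrist_force: [0.9, -0.1, 0.5]
width: 0.997
gripper_force: 0.0
time: 11.7
eef_pos: [0.4467, -0.1146, 0.2493]
eef_rot: [-3.141, -0.004, 0.004]
wrist_force: [1.4, -0.4, 0.4]
width: 0.137
gripper_force: 0.0
```

View pics/c5.png

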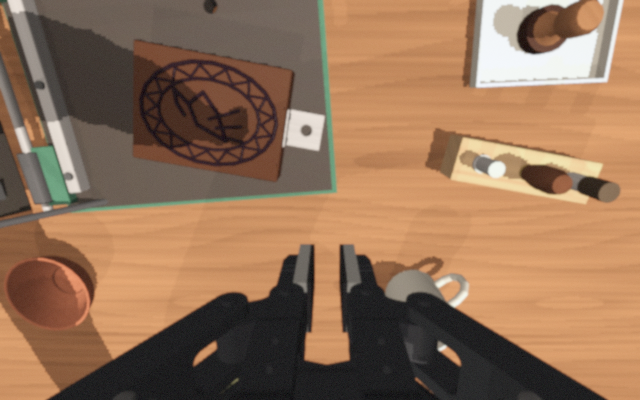

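Dabber stands in the tray (~(560,25)). Next: turn tool to −90° so fingers straddle along block x, and push from the −y end first (jar would be in the way later).

```bash
python3 -m inch '0 0 9.9 0 0 0 0.05;0 0 9.9 0 0 0 0.05;0 0 9.9 0 0 0 0.05;0 0 9.9 0 0 0 0.05;0 0 9.9 0 0 0 0.05;0 0 10 0 0 0 0.05;0 0 10 0 0 0 0.05;0 0 10 0 0 0 0.05;0 0 10 0 0 0 0.05;0 0 10 0 0 0 0.05'
python3 - <<'E'
from h import *
from scipy.optimize import least_squares
s=observe();print(s['eef_pos'],s['eef_rot'],s['width'])
L=[('w1',[(291,60),(401,78),(387,160),(284,143)],(404,123)),('w2',[(344,178),(466,201),(452,281),(331,264)],(464,239)),('w5',[(135,40),(293,71),(279,181),(133,155)],(306,131))]
loc=[(60,80),(60,-80),(-60,-80),(-60,80)]
def res(p):
    r=[]
    R=np.array([[np.cos(p[2]),-np.sin(p[2])],[np.sin(p[2]),np.cos(p[2])]])
    for fn,cs,e in L:
        c=load(fn)[2]
        for l,uv in zip(loc+[(0,-102)],cs+[e]):
            xy=p[:2]+R@np.array(l)/1000; r+=list(np.subtract(proj(c,[*xy,.062 if l[1]!=-102 else .036]),uv))
    return r
o=least_squares(res,[.506,.009,-.165],loss='soft_l1'); p=o.x; print(p,np.round(o.fun,1))
q=[p[0]+.103*np.sin(p[2]),p[1]-.103*np.cos(p[2])]; y=s['eef_rot'][2]
d=np.array(q)-s['eef_pos'][:2]; print('pre',q,'tool shift',d@[np.cos(y),np.sin(y)],d@[np.sin(y),-np.cos(y)])
E
```

```text
time: 13.0
eef_pos: [0.448, -0.1171, 0.2474]
eef_rot: [3.141, -0.001, -1.743]
wrist_force: [0.3, -0.4, -0.9]
width: 0.587
gripper_force: 0.0
[ 0.4480146  -0.11710332  0.24742288] [ 3.14064138e+00 -5.46232266e-04 -1.74349760e+00] 0.5865376807665535
[ 0.50455481  0.00928222 -0.16485563] [ 2.7 -0.8  2.5  0.9 -1.5  0.1 -0.9  0.1  0.5 -0.8  1.4  2.4  4.2 -0.2
 -7.5  2.3 -1.8  2.1  1.  -0.8 -2.2 -0.5 -0.2 -2.3 -1.1  1.   0.1  3.1
  0.8 -1.4]
pre [np.float64(0.4876514853136891), np.float64(-0.09232131342490964)] tool shift -0.031224718997145916 -0.03478860841692197
```

```bash
python3 -m inch '0 0 0 -0.018 -0.035 0 0.05;0 0 0 0 0 0.06 0.05;0 0 0 0 0 0.06 0.05;0 0 0 0 0 0.05 0.05;0 0 0 0 0 0.037 0.05;0 0 0 0 0 0 0.05;0 0 0 -0.005 0 0 0.05;0 0 0 -0.003 0 0 0.05;0 0 0 -0.002 0 0 0.05;0 0 0 0 0 0 0.05'
python3 - <<'E'
from h import *
s=observe();print(s['eef_pos'],s['eef_rot'],s['width'],s['wrist_force'])
shot('wrist','w6');shot('side','s6'); a=load('w6')[0]; b=load('s6')[0]
cv2.imwrite('pics/c6.png',np.vstack([a[:,:,::-1][100:400],cv2.resize(b[160:260,260:460,::-1],(640,300))]))
E
```

```text
time: 14.25
eef_pos: [0.4871, -0.0942, 0.0415]
eef_rot: [-3.141, 0.0, -1.736]
wrist_force: [-0.1, -0.5, 0.5]
width: 0.58
gripper_force: 0.0
[ 0.48712004 -0.09421611  0.04145519] [-3.14058785e+00  2.76413785e-04 -1.73604812e+00] 0.5796393122885324 [-0.09367531 -0.48697783  0.48474353]
```

View pics/c6.png

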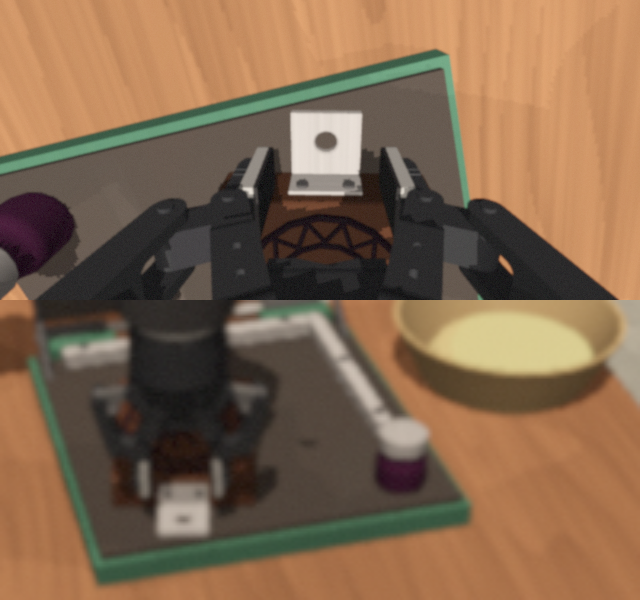

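Fingers straddle the tab centred, just off the block's −y face, clear of the jar. Plan the push path.

```bash
cat >> h.py <<'E'
PO=np.array([.5562,.0559]);PY=.080
def R2(a): return np.array([[np.cos(a),-np.sin(a)],[np.sin(a),np.cos(a)]])
def p2w(x,y): return PO+R2(PY)@np.array([x,y])/1000
def w2p(X): return R2(PY).T@(np.array(X[:2])-PO)*1000
def rows(pts,cur=None):
    # pts: list of (x,y,yaw) world tool poses; prints tool-frame rows
    s=observe(); cur=(s['eef_pos'][0],s['eef_pos'][1],s['eef_rot'][2]) if cur is None else cur
    for p in pts:
        d=np.subtract(p[:2],cur[:2]);y=cur[2];a=(p[2]-y+np.pi)%(2*np.pi)-np.pi
        print('wz %.2f x %.4f y %.4f'%(-np.degrees(a),d@[np.cos(y),np.sin(y)],d@[np.sin(y),-np.cos(y)])); cur=p
E
python3 - <<'E'
from h import *
s=observe(); b0=np.array([.5046,.0093]);y0=-.165
print('tool in block',R2(y0).T@(s['eef_pos'][:2]-b0)*1000, 'block in press',w2p(b0),'tool press',w2p(s['eef_pos']))
b1=p2w(-48,47);y1=PY
pts=[]
for k in np.linspace(0,1,9):
    b=b0+(b1-b0)*k;y=y0+(y1-y0)*k; t=b+R2(y)@[0,-.091]; pts.append((*t,y-np.pi/2))
rows(pts); print(pts[-1])
E
```

```text
tool in block [  -0.4551477  -105.21011492] block in press [-55.15899278 -42.3273613 ] tool press [ -81.11992736 -144.2852218 ]
wz -0.03 x -0.0142 y -0.0004
wz -1.75 x -0.0111 y -0.0009
wz -1.75 x -0.0111 y -0.0013
wz -1.75 x -0.0112 y -0.0016
wz -1.75 x -0.0112 y -0.0020
wz -1.75 x -0.0112 y -0.0023
wz -1.75 x -0.0112 y -0.0027
wz -1.75 x -0.0112 y -0.0030
wz -1.75 x -0.0112 y -0.0033
(np.float64(0.5118697646321179), np.float64(0.00820481961216446), np.float64(-1.4907963267948965))
```

```bash
python3 -m inch '0 0 0 -0.007 0 0 0.05;0 0 0 -0.006 0 0 0.05;0 0 -0.8 -0.0056 -0.0004 0 0.05;0 0 -0.9 -0.0056 -0.0005 0 0.05;0 0 -0.9 -0.0056 -0.0006 0 0.05;0 0 -0.9 -0.0056 -0.0006 0 0.05;0 0 -0.9 -0.0056 -0.0007 0 0.05;0 0 -0.9 -0.0056 -0.0008 0 0.05;0 0 -0.9 -0.0056 -0.001 0 0.05;0 0 -0.9 -0.0056 -0.001 0 0.05'
python3 - <<'E'
from h import *
s=observe();print(s['eef_pos'],s['eef_rot'],s['width'],s['wrist_force'],w2p(s['eef_pos']))
shot('wrist','w7');a=load('w7')[0]; cv2.imwrite('pics/c7.png',a[:,:,::-1])
E
```

```text
time: 15.6
eef_pos: [0.4996, -0.0374, 0.0408]
eef_rot: [-3.142, -0.0, -1.612]
wrist_force: [0.0, -0.4, 0.3]
width: 0.588
gripper_force: 0.0
[ 0.49958608 -0.03737926  0.04083516] [-3.14152500e+00 -1.03798309e-04 -1.61150920e+00] 0.5878544886277003 [ 0.00531303 -0.4146426   0.34423028] [-63.88723958 -88.45664047]
```

View pics/c7.png

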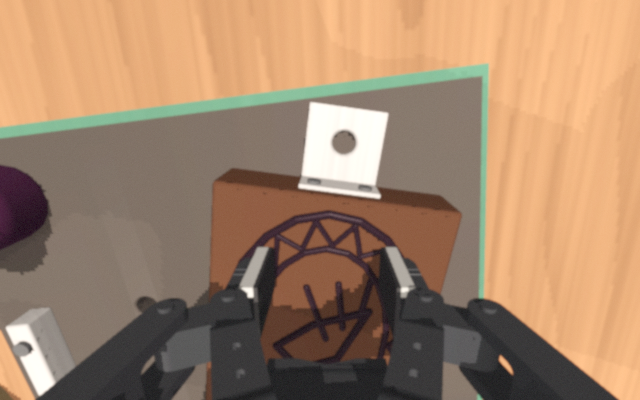

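```bash
python3 - <<'E'
from h import *
p,d,c=load('w7'); s=observe()
print('tcp px',proj(c,s['eef_pos']),proj(c,s['eef_pos']+[0,0,.03]))
print('eye',w2p(onz(c,344,142,.036)), onz(c,344,142,.036))
for uv in((232,169),(458,212)): print(onz(c,*uv,.062))
P=cloud(d,c)
for uv in((258,270),(265,250),(245,275),(398,270),(330,250),(330,180)): print(uv,P[uv[1],uv[0]])
E
```

```text
tcp px (np.float64(324.2814399913069), np.float64(239.8877008821246)) (np.float64(323.89444177600296), np.float64(266.14536150400727))
eye [ -80.51911525 -140.16315254] [ 0.4871395  -0.09024953  0.036     ]
[ 0.53983331 -0.08336487  0.062     ]
[ 0.43499402 -0.05832547  0.062     ]
(258, 270) [ 0.52481801 -0.0493742   0.09472287]
(265, 250) [ 0.52555876 -0.04875601  0.0757038 ]
(245, 275) [ 0.52935195 -0.04887609  0.09734518]
(398, 270) [ 0.46988451 -0.04665701  0.09383378]
(330, 250) [ 0.49657771 -0.04197693  0.06417155]
(330, 180) [ 0.495247   -0.07104717  0.04004527]
```

```bash
python3 - <<'E'
from h import *
p,d,c=load('w7'); s=observe(); y=s['eef_rot'][2]; xt=np.array([np.cos(y),np.sin(y),0]);yt=np.array([np.sin(y),-np.cos(y),0])
for h in(0,.01,.02,.03):
    print(h,[tuple(np.round(proj(c,s['eef_pos']+xt*a*.011+yt*b+[0,0,h]))) for a in(-1,1) for b in(.025,.025+.007)])
P=cloud(d,c); 
for r in range(236,300,6): print(r,[round(float(P[r,u,2]),3) for u in range(240,280,4)])
print([round(float(v),3) for v in (P[330,330,2],P[300,330,2],P[390,470,2])])
E
```

```text
0 [(np.float64(368.0), np.float64(258.0)), (np.float64(381.0), np.float64(258.0)), (np.float64(370.0), np.float64(221.0)), (np.float64(382.0), np.float64(221.0))]
0.01 [(np.float64(370.0), np.float64(266.0)), (np.float64(383.0), np.float64(266.0)), (np.float64(372.0), np.float64(228.0)), (np.float64(386.0), np.float64(228.0))]
0.02 [(np.float64(373.0), np.float64(276.0)), (np.float64(387.0), np.float64(276.0)), (np.float64(375.0), np.float64(236.0)), (np.float64(389.0), np.float64(236.0))]
0.03 [(np.float64(376.0), np.float64(287.0)), (np.float64(390.0), np.float64(287.0)), (np.float64(378.0), np.float64(245.0)), (np.float64(393.0), np.float64(245.0))]
236 [0.063, 0.062, 0.061, 0.062, 0.062, 0.062, 0.064, 0.064, 0.063, 0.064]
242 [0.063, 0.063, 0.06, 0.062, 0.062, 0.064, 0.064, 0.061, 0.062, 0.064]
248 [0.062, 0.062, 0.062, 0.064, 0.065, 0.074, 0.075, 0.074, 0.073, 0.063]
254 [0.062, 0.062, 0.064, 0.064, 0.08, 0.08, 0.08, 0.081, 0.072, 0.063]
260 [0.063, 0.078, 0.079, 0.087, 0.085, 0.086, 0.086, 0.082, 0.074, 0.064]
266 [0.083, 0.083, 0.084, 0.091, 0.091, 0.091, 0.092, 0.083, 0.075, 0.063]
272 [0.089, 0.09, 0.096, 0.095, 0.096, 0.096, 0.093, 0.083, 0.075, 0.063]
278 [0.094, 0.101, 0.1, 0.1, 0.1, 0.1, 0.093, 0.086, 0.077, 0.062]
284 [0.104, 0.105, 0.104, 0.105, 0.105, 0.1, 0.094, 0.087, 0.078, 0.062]
290 [0.109, 0.11, 0.107, 0.106, 0.107, 0.101, nan, 0.086, 0.079, 0.062]
296 [0.114, 0.114, 0.106, 0.107, 0.106, 0.103, 0.096, 0.088, 0.062, 0.062]
[0.062, 0.062, 0.03]
```

```bash
python3 - <<'E'
from h import *
for fn,zt in(('w5',.2493),('w2',.2869),('w1',.396),('w6',.0415)):
    p,d,c=load(fn); P=cloud(d,c)[...,2]-zt
    m=(P>-.005)&(P<.09); m[:200]=0
    vs=np.where(m.sum(1)>8)[0]; print(fn,vs[:1],[(r,round(float(np.nanmin(P[r][m[r]])),3)) for r in list(vs[:12:2])])
    f,cx,cy,R,t=c; print('   cam rel z',t[2]-zt)
E
```

```text
w5 [244] [(np.int64(244), 0.026), (np.int64(246), 0.027), (np.int64(248), 0.026), (np.int64(250), 0.028), (np.int64(252), 0.027), (np.int64(254), 0.028)]
   cam rel z 0.16807856321492812
w2 [257] [(np.int64(257), 0.04), (np.int64(259), 0.04), (np.int64(261), 0.038), (np.int64(263), 0.038), (np.int64(265), 0.038), (np.int64(267), 0.039)]
   cam rel z 0.16784892000372048
w1 [257] [(np.int64(257), 0.04), (np.int64(259), 0.039), (np.int64(261), 0.038), (np.int64(263), 0.038), (np.int64(265), 0.039), (np.int64(267), 0.039)]
   cam rel z 0.16777348597839514
w6 [214] [(np.int64(214), -0.005), (np.int64(216), -0.005), (np.int64(219), -0.005), (np.int64(222), -0.005), (np.int64(224), -0.005), (np.int64(226), -0.005)]
   cam rel z 0.16767845292325942
```

Fingers passed above the block: by depth the fingertips are ~26 mm above the reported TCP (closed) — the block hasn't moved. Back off and go lower, watching the force.

```bash
python3 - <<'E'
from h import *
b0=np.array([.5046,.0093]);y0=-.165
rows([(*(b0+R2(y0)@[-.001,-.108]),y0-np.pi/2)])
p,d,c=load('s6'); P=cloud(d,c) # side view of fingers at w6 pose
m=(abs(P[...,0]-.487)<.06)&(abs(P[...,1]+.094)<.02)&(P[...,2]>.04)&(P[...,2]<.14); print(m.sum(), np.percentile(P[m][:,2],[0,2,5,20,50]))
vv,uu=np.where(m); 
for z in np.arange(.04,.1,.006): print(round(z,3),((P[...,2]>z)&(P[...,2]<z+.006)&m).sum(),end='; ')
E
```

```text
wz 7.17 x 0.0606 y 0.0114
422 [0.04021484 0.04242477 0.04581381 0.07256085 0.11343162]
0.04 24; 0.046 22; 0.052 19; 0.058 16; 0.064 1; 0.07 10; 0.076 20; 0.082 16; 0.088 22; 0.094 16;
```

```bash
python3 -m inch '0 0 0 0.03 0.006 0 0.05;0 0 0 0.031 0.0054 0 0.05;0 0 7.2 0 0 0 0.05;0 0 0 0 0 0.004 0.05;0 0 0 0 0 0.004 0.05;0 0 0 0 0 0.003 0.05;0 0 0 0 0 0.002 0.05;0 0 0 0 0 0 0.05;0 0 0 0 0 0 0.05;0 0 0 0 0 0 0.05'
python3 - <<'E'
from h import *
s=observe();print(R2(-.165).T@(s['eef_pos'][:2]-np.array([.5046,.0093]))*1000)
p,d=grab_frame('wrist'); P=cloud(d,cam('wrist',s))-s['eef_pos']; m=(P[...,2]>.02)&(P[...,2]<.06);m[:190]=0
vs=np.where(m.sum(1)>8)[0]; print(vs[0],[(int(r),round(float(np.nanmin(P[r][m[r]][:,2])),3)) for r in vs[:14:2]])
E
```

```text
time: 16.9
eef_pos: [0.4857, -0.0982, 0.028]
eef_rot: [-3.141, -0.0, -1.738]
wrist_force: [-0.3, -0.6, -0.3]
width: 0.584
gripper_force: 0.0
[  -1.01813699 -109.16669696]
247 [(247, 0.031), (249, 0.029), (251, 0.028), (253, 0.029), (255, 0.03), (257, 0.029), (259, 0.03)]
```

```bash
python3 -m inch '0 0 0 0 0 0.004 0.05;0 0 0 0 0 0.004 0.05;0 0 0 0 0 0.004 0.05;0 0 0 -0.006 0 0 0.05;0 0 0 -0.005 0 0 0.05;0 0 0 -0.004 0 0 0.05;0 0 0 -0.004 0 0 0.05;0 0 0 -0.004 0 0 0.05;0 0 0 0 0 0 0.05;0 0 0 0 0 0 0.05'
python3 - <<'E'
from h import *
s=observe();print(s['wrist_force'],R2(-.165).T@(s['eef_pos'][:2]-np.array([.5046,.0093]))*1000)
shot('wrist','w8')
p,d,c=load('w8'); P=cloud(d,c)
m=(abs(P[...,2]-.036)<.0025)&(P[...,0]>.4)&(P[...,0]<.56)&(P[...,1]<-.04)&(P[...,1]>-.15)&(p.min(-1)>140)
print(m.sum(),P[m].mean(0),cv2.minAreaRect((P[m][:,:2]*1000).astype(np.float32)))
E
```

```text
time: 18.2
eef_pos: [0.4894, -0.0754, 0.0158]
eef_rot: [-3.141, 0.0, -1.738]
wrist_force: [-0.6, -0.6, -0.3]
width: 0.584
gripper_force: 0.0
[-0.55548506 -0.62193939 -0.28624347] [ -1.04230357 -86.01824248]
5664 [ 0.4881806  -0.08533172  0.03600768] ((488.29315185546875, -84.85716247558594), (39.54404067993164, 40.17054748535156), 80.2837142944336)
```

Contact works now (block moved 4 mm; tab detector gives centre and yaw). Plan the rest of the push.

```bash
cat >> h.py <<'E'
def tab(fn):
    shot('wrist',fn); p,d,c=load(fn); P=cloud(d,c); s=observe()
    m=((abs(P[...,2]-.036)<.003)&(p.min(-1)>140)&(P[...,1]>-.2)).astype(np.uint8)
    k,l,st,_=cv2.connectedComponentsWithStats(m); i=1+np.argmax(st[1:,4]); r=cv2.minAreaRect((P[l==i][:,:2]*1000).astype(np.float32))
    a=np.radians(r[2]); a=a-round(a/(np.pi/2))*np.pi/2; b=np.array(r[0])/1000-R2(a)@[0,-.1]
    print('tab',r,st[i,4],'block',b.round(4),'yaw %.3f'%a,'press frame',w2p(b).round(1),'rel %.3f'%(a-PY)); return b,a
E
python3 - <<'E'
from h import *
s=observe();b0=np.array([.5046,.0093])+R2(-.167)@[0,.0044];y0=-.167
b1=p2w(-48,46);y1=PY;pts=[]
for k in np.linspace(0,1,11):
    b=b0+(b1-b0)*k;y=y0+(y1-y0)*k; pts.append((*(b+R2(y)@[0,-.0905]),y-np.pi/2))
rows(pts)
E
```

```text
wz -0.02 x 0.0001 y -0.0009
wz -1.42 x -0.0083 y -0.0008
wz -1.42 x -0.0084 y -0.0010
wz -1.42 x -0.0084 y -0.0012
wz -1.42 x -0.0084 y -0.0014
wz -1.42 x -0.0084 y -0.0016
wz -1.42 x -0.0084 y -0.0018
wz -1.42 x -0.0085 y -0.0020
wz -1.42 x -0.0085 y -0.0022
wz -1.42 x -0.0085 y -0.0024
wz -1.42 x -0.0084 y -0.0026
```

Do 6 of these first (67 mm/s), with pauses, then check.

```bash
python3 -m inch '0 0 -1.4 -0.0084 -0.0008 0 0.05;0 0 -1.4 -0.0084 -0.001 0 0.05;0 0 -1.4 -0.0084 -0.0012 0 0.05;0 0 -1.4 -0.0084 -0.0014 0 0.05;0 0 -1.4 -0.0084 -0.0016 0 0.05;0 0 -1.4 -0.0084 -0.0018 0 0.05;0 0 -1.5 -0.0084 -0.002 0 0.05;0 0 0 0 0 0 0.05;0 0 0 0 0 0 0.05;0 0 0 0 0 0 0.05'
python3 - <<'E'
from h import *
s=observe();b,a=tab('w9'); print('tool in block',R2(a).T@(s['eef_pos'][:2]-b)*1000, w2p(s['eef_pos']))
b1=p2w(-48,47);y1=PY;pts=[]
for k in np.linspace(0,1,5):
    bb=b+(b1-b)*k;y=a+(y1-a)*k; pts.append((*(bb+R2(y)@[0,-.0905]),y-np.pi/2))
rows(pts)
E
```

```text
time: 19.5
eef_pos: [0.5047, -0.0178, 0.0158]
eef_rot: [-3.141, 0.0, -1.566]
wrist_force: [0.7, -0.5, -0.4]
width: 0.587
gripper_force: 0.0
tab ((505.6456604003906, -25.664215087890625), (40.42161178588867, 39.64816665649414), 0.848440945148468) 5717 block [0.5042 0.0743] yaw 0.015 press frame [-50.4  22.5] rel -0.065
tool in block [ -0.86913878 -92.14607581] [-57.26647404 -69.36945293]
wz -0.55 x -0.0017 y -0.0008
wz -0.93 x -0.0062 y -0.0017
wz -0.93 x -0.0062 y -0.0018
wz -0.93 x -0.0061 y -0.0019
wz -0.93 x -0.0061 y -0.0020
```

```bash
python3 -m inch '0 0 -0.7 -0.005 -0.0015 0 0.05;0 0 -0.9 -0.0055 -0.0018 0 0.05;0 0 -0.9 -0.0055 -0.0018 0 0.05;0 0 -0.9 -0.0055 -0.0018 0 0.05;0 0 -0.9 -0.005 -0.0018 0 0.05;0 0 0 0 0 0 0.05;0 0 0 0 0 0 0.05;0 0 0 0 0 0 0.05;0 0 0 0 0 0 0.05;0 0 0 0 0 0 0.05'
python3 - <<'E'
from h import *
s=observe();b,a=tab('w10'); print('tool in block',R2(a).T@(s['eef_pos'][:2]-b)*1000, w2p(s['eef_pos']))
# fence lines refine: depth of fence tops from w2 / w1
for fn in('w1','w2'):
    p,d,c=load(fn);P=cloud(d,c);X=P[(abs(P[...,2]-.048)<.004)&(p.min(-1)>130)&(P[...,0]>.4)&(P[...,0]<.72)&(P[...,1]>0)&(P[...,1]<.23)]
    q=np.array([w2p(x) for x in X])
    sd=q[(q[:,1]>115)&(q[:,1]<160)&(q[:,0]<100)]; fr=q[(q[:,0]>105)&(q[:,0]<140)&(q[:,1]<115)]
    for n,t,i,j in(('side',sd,0,1),('far',fr,1,0)):
        if len(t)>50:
            e=[(k,np.percentile(t[(t[:,i]>=k)&(t[:,i]<k+15)][:,j],5).round(1)) for k in range(-130,110,15) if ((t[:,i]>=k)&(t[:,i]<k+15)).sum()>20]
            e=np.array(e); print(fn,n,np.polyfit(e[:,0],e[:,1],1),len(e))
E
```

```text
time: 20.8
eef_pos: [0.5125, 0.0089, 0.0158]
eef_rot: [-3.142, 0.0, -1.49]
wrist_force: [0.7, -0.0, -0.6]
width: 0.586
gripper_force: 0.0
tab ((514.00732421875, 0.5551357269287109), (40.2172737121582, 39.477577209472656), 4.3088483810424805) 5736 block [0.5065 0.1003] yaw 0.075 press frame [-46.   48.2] rel -0.005
tool in block [ -0.92378007 -91.55334694] [-47.3638551  -43.34505366]
w1 side [2.19607843e-03 1.31063431e+02] 16
w2 side [4.22549020e-03 1.30905196e+02] 16
w2 far [-3.28671329e-03  1.15749417e+02] 12
```

Block at press (−46, 48), square within 0.005 rad. Now reposition for the +x push from the −x face.

```bash
python3 -m inch '0 0 0 0.015 0 0 0.05;0 0 0 0 0 -0.06 0.05;0 0 0 0 0 -0.06 0.05;0 0 -10 0 0 0 0.05;0 0 -10 0 0 0 0.05;0 0 -10 0 0 0 0.05;0 0 -10 0 0 0 0.05;0 0 -10 0 0 0 0.05;0 0 -10 0 0 0 0.05;0 0 -10 0 0 0 0.05'
python3 - <<'E'
from h import *
s=observe(); t=p2w(-136,48); rows([(s['eef_pos'][0],s['eef_pos'][1],.082),(*t,.082)]); print(t)
E
```

```text
time: 22.1
eef_pos: [0.5136, -0.0068, 0.1358]
eef_rot: [3.141, 0.0, -0.263]
wrist_force: [-0.4, -0.3, 0.1]
width: 0.583
gripper_force: 0.0
wz -19.79 x 0.0000 y 0.0000
wz -0.00 x -0.0884 y -0.1072
[0.41679906 0.09287808]
```

```bash
python3 -m inch '0 0 -9.9 0 0 0 0.05;0 0 -9.9 0 0 0 0.05;0 0 0 -0.045 -0.053 0 0.05;0 0 0 -0.044 -0.054 0 0.05;0 0 0 0 0 0.05 0.05;0 0 0 0 0 0.04 0.05;0 0 0 0 0 0.022 0.05;0 0 0 0 0 0.008 0.05;0 0 0 0.004 0 0 0.05;0 0 0 0 0 0 0.05'
python3 - <<'E'
from h import *
s=observe();b,a=tab('w11'); print(s['eef_pos'],s['eef_rot'],'tool in block',R2(a).T@(s['eef_pos'][:2]-b)*1000, w2p(s['eef_pos']))
a1,b1=load('w11')[0],grab_frame('scene')[0]
cv2.imwrite('pics/c11.png',np.hstack([cv2.resize(a1,(400,250)),cv2.resize(b1[150:300,220:460],(400,250))])[:,:,::-1])
E
```

```text
time: 23.35
eef_pos: [0.4316, 0.0841, 0.0171]
eef_rot: [-3.141, -0.002, 0.077]
wrist_force: [-0.2, 0.7, 0.0]
width: 0.585
gripper_force: 0.0
tab ((514.6289672851562, -5.489983558654785), (40.07166290283203, 28.008609771728516), 4.689604759216309) 5249 block [0.5065 0.0942] yaw 0.082 press frame [-46.5  42.1] rel 0.002
[0.43157756 0.0840838  0.01707078] [-3.14119510e+00 -1.72839094e-03  7.65798751e-02] tool in block [-75.45002489  -3.93599674] [-121.97156043   38.05282473]
```

View pics/c11.png

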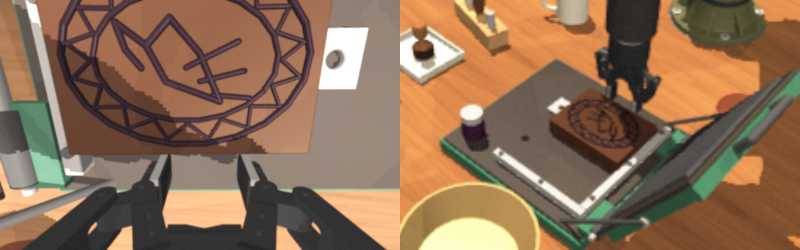

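The block is square with the fingers just behind its −x face (crop: face edge at y≈150, fingers at (155,165),(250,165)); dabber still upright in the tray. Push +x.

```bash
python3 -m inch '0 0 -0.3 0.006 0 0 0.05;0 0 0 0.011 0 0 0.05;0 0 0 0.012 0 0 0.05;0 0 0 0.012 0 0 0.05;0 0 0 0.012 0 0 0.05;0 0 0 0.012 0 0 0.05;0 0 0 0.012 0 0 0.05;0 0 0 0.011 0 0 0.05;0 0 0 0.006 0 0 0.05;0 0 0 0 0 0 0.05'
python3 - <<'E'
from h import *
s=observe();b,a=tab('w12'); print('tool in block',R2(a).T@(s['eef_pos'][:2]-b)*1000, w2p(s['eef_pos']))
E
```

```text
time: 24.7
eef_pos: [0.5248, 0.0917, 0.0156]
eef_rot: [3.142, -0.0, 0.082]
wrist_force: [1.2, -1.3, 0.4]
width: 0.582
gripper_force: 0.0
tab ((602.609375, 0.9629898071289062), (39.729087829589844, 27.733287811279297), 4.858238697052002) 5063 block [0.5941 0.1006] yaw 0.085 press frame [41.4 41.5] rel 0.005
tool in block [-69.82340749  -3.00911156] [-28.41673977  38.18506749]
```

```bash
python3 -m inch '0 0 0 0.006 0 0 0.05;0 0 0 0.004 0 0 0.05;0 0 0 0.002 0 0 0.05;0 0 0 0.001 0 0 0.05;0 0 0 0.001 0 0 0.05;0 0 0 0.001 0 0 0.05;0 0 0 0.001 0 0 0.05;0 0 0 0 0 0 0.05;0 0 0 0 0 0 0.05;0 0 0 0 0 0 0.05'
python3 - <<'E'
from h import *
s=observe();b,a=tab('w13'); print('tool in block',R2(a).T@(s['eef_pos'][:2]-b)*1000, w2p(s['eef_pos']))
E
```

```text
time: 26.0
eef_pos: [0.5383, 0.0927, 0.0156]
eef_rot: [3.141, 0.004, 0.082]
wrist_force: [-12.0, 0.3, 5.1]
width: 0.591
gripper_force: 6.0
tab ((616.0328979492188, 2.236372947692871), (40.1678466796875, 27.63448715209961), 4.673008918762207) 5109 block [0.6079 0.1019] yaw 0.082 press frame [55.2 41.7] rel 0.002
tool in block [-70.08903949  -3.48292551] [-14.88643969  38.13413819]
```

```bash
python3 -m inch '0 0 0 -0.015 0 0 0.05;0 0 0 0 0 -0.06 0.05;0 0 0 0 0 -0.06 0.05;0 0 10 0 0 0 0.05;0 0 10 0 0 0 0.05;0 0 10 0 0 0 0.05;0 0 10 0 0 0 0.05;0 0 10 0 0 0 0.05;0 0 10 0 0 0 0.05;0 0 10 0 0 0 0.05'
python3 - <<'E'
from h import *
s=observe(); t=p2w(54,-58); rows([(s['eef_pos'][0],s['eef_pos'][1],.082-np.pi/2),(*t,.082-np.pi/2)]); print(t)
E
```

```text
time: 27.3
eef_pos: [0.5261, 0.0919, 0.1364]
eef_rot: [-3.139, -0.0, -1.145]
wrist_force: [-0.3, -0.3, 0.7]
width: 0.585
gripper_force: 0.0
wz 19.68 x 0.0000 y 0.0000
wz -0.00 x 0.0965 y -0.0810
[0.61466234 0.00240089]
```

```bash
python3 -m inch '0 0 9.8 0 0 0 0.05;0 0 9.8 0 0 0 0.05;0 0 0 0.048 -0.04 0 0.05;0 0 0 0.049 -0.041 0 0.05;0 0 0 0 0 0 0.05;0 0 0 0 0 0.05 0.05;0 0 0 0 0 0.04 0.05;0 0 0 0 0 0.022 0.05;0 0 0 0 0 0.008 0.05;0 0 0 0 0 0 0.05'
python3 - <<'E'
from h import *
s=observe();b,a=tab('w14'); print(s['eef_rot'],'tool in block',R2(a).T@(s['eef_pos'][:2]-b)*1000, w2p(s['eef_pos']))
E
```

```text
time: 28.55
eef_pos: [0.6139, 0.0036, 0.0165]
eef_rot: [-3.14, -0.0, -1.481]
wrist_force: [0.4, 0.1, 0.4]
width: 0.585
gripper_force: 0.0
tab ((615.350830078125, 8.430257797241211), (40.17212677001953, 39.65608215332031), 4.700407028198242) 4691 block [0.6072 0.1081] yaw 0.082 press frame [55. 48.] rel 0.002
[-3.14047065e+00 -2.98011983e-04 -1.48105327e+00] tool in block [  -1.80555567 -104.67990381] [ 53.37210217 -56.72851356]
```

```bash
python3 -m inch '0 0 0.4 -0.008 0 0 0.05;0 0 0 -0.004 0 0 0.05;0 0 0 -0.002 0 0 0.05;0 0 0 -0.001 0 0 0.05;0 0 0 -0.001 0 0 0.05;0 0 0 -0.001 0 0 0.05;0 0 0 -0.001 0 0 0.05;0 0 0 0 0 0 0.05;0 0 0 0 0 0 0.05;0 0 0 0 0 0 0.05'
python3 - <<'E'
from h import *
s=observe();b,a=tab('w15'); print(s['eef_rot'],'tool in block',R2(a).T@(s['eef_pos'][:2]-b)*1000, w2p(s['eef_pos']))
E
```

```text
time: 29.85
eef_pos: [0.6123, 0.0197, 0.0163]
eef_rot: [-3.141, -0.002, -1.489]
wrist_force: [1.1, -8.9, 2.7]
width: 0.588
gripper_force: 4.2
tab ((615.1227416992188, 10.543079376220703), (40.165184020996094, 39.59147644042969), 4.674208641052246) 5489 block [0.607  0.1102] yaw 0.082 press frame [55.  50.1] rel 0.002
[-3.14133039e+00 -2.22395645e-03 -1.48927168e+00] tool in block [ -2.04772308 -90.68695906] [ 53.04716684 -40.61085551]
```

```bash
python3 -m inch '0 0 0 -0.001 0 0 0.05;0 0 0 -0.001 0 0 0.05;0 0 0 -0.001 0 0 0.05;0 0 0 0 0 0 0.05;0 0 0 0 0 0 0.05;0 0 0 0 0 0 0.05;0 0 0 0 0 0 0.05;0 0 0 0 0 0 0.05;0 0 0 0 0 0 0.05;0 0 0 0 0 0 0.05'
python3 - <<'E'
from h import *
s=observe();b,a=tab('w16'); print(s['eef_rot'],'tool in block',R2(a).T@(s['eef_pos'][:2]-b)*1000, w2p(s['eef_pos']))
E
```

```text
time: 31.15
eef_pos: [0.6123, 0.0196, 0.0164]
eef_rot: [3.141, -0.006, -1.49]
wrist_force: [4.2, -17.9, 1.0]
width: 0.588
gripper_force: 9.5
tab ((615.1705322265625, 10.725601196289062), (40.146202087402344, 39.70365905761719), 4.8271403312683105) 5505 block [0.6068 0.1104] yaw 0.084 press frame [54.7 50.3] rel 0.004
[ 3.14143277 -0.00639025 -1.49033112] tool in block [ -2.12061343 -90.87813028] [ 53.01247141 -40.62975399]
```

Side fence reached (17.9 N, no motion). Quick re-press against the far fence to be sure of both.

```bash
python3 -m inch '0 0 0 0.015 0 0 0.05;0 0 0 0 0 -0.055 0.05;0 0 -5 0 0 -0.045 0.05;0 0 -10 0 0 0 0.05;0 0 -10 0 0 0 0.05;0 0 -10 0 0 0 0.05;0 0 -10 0 0 0 0.05;0 0 -10 0 0 0 0.05;0 0 -10 0 0 0 0.05;0 0 -10 0 0 0 0.05'
python3 - <<'E'
from h import *
s=observe(); t=p2w(-30,45); rows([(s['eef_pos'][0],s['eef_pos'][1],.083),(*t,.083)]); print(t)
E
```

```text
time: 32.45
eef_pos: [0.6128, 0.0102, 0.1151]
eef_rot: [-3.14, 0.001, -0.173]
wrist_force: [-0.4, -0.1, 0.2]
width: 0.584
gripper_force: 0.0
wz -14.68 x 0.0000 y 0.0000
wz -0.00 x -0.0825 y -0.0953
[0.52269979 0.09835864]
```

```bash
python3 -m inch '0 0 -7.3 0 0 0 0.05;0 0 -7.4 0 0 0 0.05;0 0 0 -0.041 -0.047 0 0.05;0 0 0 -0.0415 -0.048 0 0.05;0 0 0 0 0 0 0.05;0 0 0 0 0 0.05 0.05;0 0 0 0 0 0.035 0.05;0 0 0 0 0 0.013 0.05;0 0 0 0.006 0 0 0.05;0 0 0 0 0 0 0.05'
python3 - <<'E'
from h import *
s=observe();b,a=tab('w17'); print(s['eef_rot'],'tool in block',R2(a).T@(s['eef_pos'][:2]-b)*1000, w2p(s['eef_pos']))
E
```

```text
time: 33.7
eef_pos: [0.5317, 0.0977, 0.0196]
eef_rot: [-3.141, -0.003, 0.077]
wrist_force: [0.5, -0.5, -0.4]
width: 0.587
gripper_force: 0.0
tab ((615.7581787109375, 4.191181182861328), (40.22642135620117, 27.84151840209961), 4.583845138549805) 5022 block [0.6078 0.1039] yaw 0.080 press frame [55.2 43.7] rel 0.000
[-3.14106936e+00 -2.53145048e-03  7.66982976e-02] tool in block [-7.62954246e+01 -5.00387283e-02] [-21.06034368  43.64670543]
```

```bash
python3 -m inch '0 0 -0.3 0.003 0 0 0.05;0 0 0 0.002 0 0 0.05;0 0 0 0.001 0 0 0.05;0 0 0 0.001 0 0 0.05;0 0 0 0.001 0 0 0.05;0 0 0 0 0 0 0.05;0 0 0 0 0 0 0.05;0 0 0 0 0 0 0.05;0 0 0 0 0 0 0.05;0 0 0 0 0 0 0.05'
python3 - <<'E'
from h import *
s=observe();b,a=tab('w18'); print(s['eef_rot'],'tool in block',R2(a).T@(s['eef_pos'][:2]-b)*1000, w2p(s['eef_pos']))
E
```

```text
time: 35.0
eef_pos: [0.5379, 0.098, 0.0177]
eef_rot: [3.141, 0.0, 0.082]
wrist_force: [-2.8, -0.3, 1.2]
width: 0.588
gripper_force: 1.4
tab ((615.7186889648438, 4.200024604797363), (39.932098388671875, 26.984346389770508), 5.076963901519775) 4871 block [0.6069 0.1038] yaw 0.089 press frame [54.3 43.7] rel 0.009
[3.14141742e+00 4.46088207e-04 8.21566943e-02] tool in block [-69.21004231   0.3578668 ] [-14.8747782   43.46723284]
```

```bash
python3 -m inch '0 0 0 0.001 0 0 0.05;0 0 0 0.001 0 0 0.05;0 0 0 0.001 0 0 0.05;0 0 0 0.001 0 0 0.05;0 0 0 0 0 0 0.05;0 0 0 0 0 0 0.05;0 0 0 0 0 0 0.05;0 0 0 0 0 0 0.05;0 0 0 0 0 0 0.05;0 0 0 0 0 0 0.05'
python3 - <<'E'
from h import *
s=observe();b,a=tab('w19'); print(s['eef_rot'], w2p(s['eef_pos']))
# pin from wrist views + side
for fn in('w1','w2','w5'):
    p,d,c=load(fn);P=cloud(d,c); m=(abs(P[...,0]-.455)<.03)&(abs(P[...,1]+.295)<.03)&(P[...,2]>.055)&(P[...,2]<.085); q=P[m]
    if len(q): top=q[q[:,2]>np.percentile(q[:,2],90)-.003]; print(fn,len(q),q.min(0).round(4),q.max(0).round(4),top.mean(0).round(4),len(top))
E
```

```text
time: 36.3
eef_pos: [0.5378, 0.0979, 0.0177]
eef_rot: [3.14, 0.009, 0.082]
wrist_force: [-25.0, 1.1, 14.9]
width: 0.583
gripper_force: 12.4
tab ((615.7891845703125, 3.9140853881835938), (39.76137924194336, 27.03102684020996), 5.037783145904541) 4862 block [0.607  0.1035] yaw 0.088 press frame [54.5 43.4] rel 0.008
[3.14041221 0.00937303 0.08237394] [-15.01658357  43.31221056]
w1 212 [ 0.4424 -0.3043  0.0552] [ 0.4596 -0.2849  0.0783] [ 0.451 -0.294  0.076] 120
w2 335 [ 0.4427 -0.3046  0.0551] [ 0.4603 -0.2844  0.078 ] [ 0.4515 -0.2934  0.0761] 151
w5 372 [ 0.442  -0.3034  0.0551] [ 0.4597 -0.2851  0.078 ] [ 0.4511 -0.2941  0.0761] 232
```

Both fences firmly seated (25 N, no motion). Pin at (0.4512, −0.2938), top 0.076. Head there.

```bash
python3 -m inch '0 0 0 -0.018 0 0 0.05;0 0 0 0 0 -0.05 0.05;0 0 0 0 0 -0.05 0.05;0 0 0 0 0 -0.05 0.05;0 0 0 -0.013 0.048 0 0.05;0 0 0 -0.013 0.048 0 0.05;0 0 0 -0.013 0.048 0 0.05;0 0 0 -0.013 0.048 0 0.05;0 0 0 -0.013 0.048 0 0.05;0 0 0 -0.013 0.048 0 0.05'
python3 -m inch '0 0 0 -0.012 0.048 0 0.05;0 0 0 -0.012 0.047 0 0.05;0 0 10 0 0 0 0.05;0 0 10 0 0 0 0.05;0 0 10 0 0 0 0.05;0 0 10 0 0 0 0.05;0 0 10 0 0 0 0.05;0 0 10 0 0 0 0.05;0 0 10 0 0 0 0.05;0 0 10 0 0 0 0.05'
cat > pin.py <<'E'
from h import *
s=observe(); shot('wrist','w20'); p,d,c=load('w20');P=cloud(d,c)
m=(abs(P[...,0]-.455)<.03)&(abs(P[...,1]+.295)<.03)&(P[...,2]>.055)&(P[...,2]<.085); q=P[m]
if len(q): top=q[q[:,2]>np.percentile(q[:,2],90)-.003]; print(len(q),q.min(0).round(4),q.max(0).round(4),top.mean(0).round(4))
print(s['q']); rows([(s['eef_pos'][0],s['eef_pos'][1],-1.66),(.4512,-.2938,-1.66)])
E
python3 pin.py
```

```text
time: 37.6
eef_pos: [0.4701, -0.1982, 0.1682]
eef_rot: [3.141, -0.002, 0.082]
wrist_force: [0.6, 1.0, 0.1]
width: 0.584
gripper_force: 0.0
time: 38.85
eef_pos: [0.4544, -0.2934, 0.168]
eef_rot: [-3.141, -0.001, -1.32]
wrist_force: [0.6, -0.5, 0.9]
width: 0.585
gripper_force: 0.0
456 [ 0.4419 -0.3038  0.055 ] [ 0.4594 -0.2861  0.0778] [ 0.4507 -0.2949  0.076 ]
[-2.01279552e-01 -1.20036401e-01 -1.40234494e-01  4.40872455e-04
 -1.54934063e+00  4.52100240e-01]
wz 19.09 x 0.0000 y -0.0000
wz -0.00 x 0.0007 y 0.0031
```

```bash
python3 -m inch '0 0 9.5 0 0 0 0.05;0 0 9.6 0 0 0 0.05;0 0 0 0.001 0.003 0 0.05;0 0 0 0 0 0.05 0.05;0 0 0 0 0 0.04 0.05;0 0 0 0 0 0.018 0.05;0 0 0 0 0 0 0.05;0 0 0 0 0 0 0.05;0 0 0 0 0 0 0.05;0 0 0 0 0 0 0.05'
sed -i "s/'w20'/'w21'/g" pin.py; python3 pin.py
```

```text
time: 40.15
eef_pos: [0.4514, -0.2941, 0.0608]
eef_rot: [-3.14, -0.0, -1.647]
wrist_force: [-0.1, 0.5, 1.0]
width: 0.585
gripper_force: 0.0
1287 [ 0.442  -0.3039  0.055 ] [ 0.4594 -0.2859  0.0776] [ 0.4506 -0.2952  0.0759]
[-2.03893346e-01 -9.35271494e-02 -3.11768573e-01  2.19769654e-04
 -1.35100091e+00  1.27528946e-01]
wz 0.73 x 0.0000 y -0.0002
wz -0.00 x -0.0002 y 0.0002
```

```bash
python3 -m inch '0 0 0 0.0005 0.0004 0.015 0.05;0 0 0 0 0 0.012 0.05;0 0 0 0 0 0.007 0.05;0 0 0 0 0 0 0.05;0 0 0 0 0 0 0.01;0 0 0 0 0 0 0.01;0 0 0 0 0 0 0.01;0 0 0 0 0 0 0.01;0 0 0 0 0 0 0.01;0 0 0 0 0 0 0.01' 50
```

```text
time: 41.45
eef_pos: [0.4509, -0.2946, 0.0265]
eef_rot: [-3.141, -0.001, -1.647]
wrist_force: [0.3, -0.1, 5.6]
width: 0.19
gripper_force: 49.0
```

```bash
python3 -m inch '0 0 0 0 0 -0.01 0.01;0 0 0 0 0 -0.03 0.01;0 0 0 0 0 -0.04 0.01;0 0 0 0 0 -0.04 0.01;0 0 0 -0.039 -0.0175 0 0.01;0 0 0 -0.039 -0.0175 0 0.01;0 0 0 -0.039 -0.0175 0 0.01;0 0 0 -0.039 -0.0175 0 0.01;0 0 0 -0.039 -0.0175 0 0.01;0 0 0 -0.039 -0.0175 0 0.01'
python3 -m inch '0 0 0 -0.039 -0.0175 0 0.01;0 0 0 -0.035 -0.0175 0 0.01;0 0 -9 0 0 0 0.01;0 0 0 0 0 0 0.01;0 0 0 0 0 0.03 0.01;0 0 0 0 0 0.02 0.01;0 0 0 0 0 0 0.01;0 0 0 0 0 0 0.01;0 0 0 0 0 0 0.01;0 0 0 0 0 0 0.01'
python3 - <<'E'
from h import *
s=observe(); print(s['width'],s['gripper_force'],s['eef_rot'])
b,a=tab('w22'); shot('side','s22'); shot('scene','e22')
p,d,c=load('w22');P=cloud(d,c); hd=s['eef_pos']
m=(abs(P[...,0]-hd[0])<.03)&(abs(P[...,1]-hd[1])<.03)&(P[...,2]>.045)&(P[...,2]<.3)
# steel pin parts visible
g=P[m&(p.min(-1)>90)]; print(len(g)); h=hd[2]
for z in np.arange(.05,.14,.008):
    k=g[(g[:,2]>=z)&(g[:,2]<z+.008)]
    if len(k)>5: print(z.round(3),len(k),k.min(0).round(4),k.max(0).round(4))
rows([(.615,.0085,-1.49)])
E
```

```text
time: 42.7
eef_pos: [0.573, -0.0678, 0.1455]
eef_rot: [3.14, -0.0, -1.647]
wrist_force: [0.9, -0.4, 0.3]
width: 0.188
gripper_force: 49.5
time: 43.95
eef_pos: [0.6139, 0.002, 0.0966]
eef_rot: [-3.14, 0.0, -1.491]
wrist_force: [-0.3, 0.9, -0.5]
width: 0.192
gripper_force: 49.5
0.19190453512245717 49.524269700050354 [-3.14037751e+00  7.75621554e-05 -1.49056120e+00]
tab ((615.2076416015625, 10.299843788146973), (39.86495590209961, 38.99676513671875), 5.320559978485107) 2011 block [0.6059 0.1099] yaw 0.093 press frame [53.9 49.8] rel 0.013
3351
0.082 34 [ 0.6087 -0.0031  0.0867] [6.174e-01 3.000e-04 9.000e-02]
0.09 38 [ 0.6088 -0.0034  0.09  ] [ 0.6168 -0.0008  0.0954]
0.106 182 [ 0.6032 -0.0091  0.1091] [6.227e-01 2.000e-04 1.140e-01]
0.114 254 [ 0.605  -0.0097  0.114 ] [ 6.221e-01 -1.000e-04  1.219e-01]
0.122 259 [ 0.5992 -0.0098  0.122 ] [ 0.628  -0.0041  0.13  ]
0.13 385 [ 0.5992 -0.0101  0.13  ] [ 0.6282 -0.0041  0.138 ]
0.138 976 [ 0.5991 -0.0105  0.138 ] [0.6282 0.0115 0.146 ]
wz -0.02 x -0.0063 y -0.0018
```

```bash
python3 -m inch '0 0 0 -0.0067 -0.0026 0 0.01;0 0 0 0 0 0.015 0.01;0 0 0 0 0 0.015 0.01;0 0 0 0 0 0.008 0.01;0 0 0 0 0 0 0.01;0 0 0 0 0 0 0.01;0 0 0 0 0 0 0.01;0 0 0 0 0 0 0.01;0 0 0 0 0 0 0.01;0 0 0 0 0 0 0.01'
python3 - <<'E'
from h import *
s=observe(); hd=s['eef_pos']
b,a=tab('w23'); p,d,c=load('w23');P=cloud(d,c)
m=(abs(P[...,0]-hd[0])<.03)&(abs(P[...,1]-hd[1])<.03)&(p.min(-1)>90); g=P[m]
for z in np.arange(.032,.09,.006):
    k=g[(g[:,2]>=z)&(g[:,2]<z+.006)]
    if len(k)>5: print(z.round(3),len(k),k.min(0).round(4),k.max(0).round(4))
# dark pixels within tab = eye
X=np.array([.6152,.0085]); dk=(np.hypot(P[...,0]-X[0],P[...,1]-X[1])<.010)&(P[...,2]<.036)&(p.max(-1)<110); q=P[dk]; print('eye dark',len(q), q.min(0) if len(q) else '', q.max(0) if len(q) else '')
E
```

```text
time: 45.35
eef_pos: [0.6157, 0.0089, 0.0579]
eef_rot: [-3.141, -0.0, -1.49]
wrist_force: [-0.9, -0.6, -1.3]
width: 0.192
gripper_force: 49.5
tab ((615.5468139648438, 6.303476333618164), (40.11978530883789, 31.027172088623047), 4.800373554229736) 2302 block [0.6072 0.106 ] yaw 0.084 press frame [54.8 45.8] rel 0.004
0.032 2435 [ 0.5899 -0.0105  0.032 ] [0.6433 0.0259 0.038 ]
0.044 10 [0.6104 0.0037 0.0477] [0.6158 0.0064 0.0499]
0.05 49 [0.6105 0.0034 0.0502] [0.6191 0.0073 0.0557]
0.068 78 [ 0.6051 -0.0022  0.0704] [0.6245 0.0052 0.0739]
0.074 303 [ 0.6058 -0.0023  0.074 ] [0.6244 0.0067 0.0799]
0.08 150 [ 6.082e-01 -6.000e-04  8.000e-02] [0.6292 0.0039 0.086 ]
0.086 285 [ 0.5994 -0.0033  0.086 ] [0.6301 0.0039 0.092 ]
eye dark 162 [ 6.09190725e-01  1.25495083e-02 -5.52781205e-04] [0.62122411 0.0165994  0.03517037]
```

Pin axis sits over the eye within 0.5 mm. Insert.

```bash
python3 -m inch '0 0 0 0 -0.0003 0.004 0.01;0 0 0 0 0 0.004 0.01;0 0 0 0 0 0.003 0.01;0 0 0 0 0 0.003 0.01;0 0 0 0 0 0.003 0.01;0 0 0 0 0 0.003 0.01;0 0 0 0 0 0.003 0.01;0 0 0 0 0 0 0.01;0 0 0 0 0 0 0.01;0 0 0 0 0 0 0.01'
```

```text
time: 46.65
eef_pos: [0.6161, 0.0089, 0.035]
eef_rot: [-3.141, -0.0, -1.49]
wrist_force: [0.4, 0.5, -0.0]
width: 0.189
gripper_force: 49.5
```

```bash
python3 -m inch '0 0 0 0 0 0.003 0.01;0 0 0 0 0 0.003 0.01;0 0 0 0 0 0.003 0.01;0 0 0 0 0 0.002 0.01;0 0 0 0 0 0.001 0.01;0 0 0 0 0 0.001 0.01;0 0 0 0 0 0 0.01;0 0 0 0 0 0 0.01;0 0 0 0 0 0 0.01;0 0 0 0 0 0 0.01'
```

```text
time: 47.9
eef_pos: [0.6161, 0.0088, 0.0225]
eef_rot: [-3.141, -0.0, -1.49]
wrist_force: [-3.3, 0.0, 5.8]
width: 0.191
gripper_force: 50.1
```

```bash
python3 -m inch '0 0 0 0 0 0 0.03;0 0 0 0 0 0 0.05;0 0 0 0 0 0 0.05;0 0 0 0 0 0 0.05;0 0 0 0 0 -0.02 0.05;0 0 0 0 0 -0.05 0.05;0 0 0 0 0 -0.05 0.05;0 0 0 0.04 0 -0.04 0.05;0 0 0 0.04 0 0 0.05;0 0 0 0 0 0 0.05'
python3 - <<'E'
from h import *
b,a=tab('w24'); p,d,c=load('w24');P=cloud(d,c)
m=(np.hypot(P[...,0]-.615,P[...,1]-.0085)<.013)&(P[...,2]>.05); q=P[m]; t=q[q[:,2]>.066]; print('head',len(q),np.percentile(q[:,2],[50,95,99]).round(4),t.mean(0))
shot('side','s24'); shot('scene','e24')
for fn in('s24','e24'):
    p,d,c=load(fn);P=cloud(d,c)
    m=(abs(P[...,2]-.062)<.005)&(abs(P[...,0]-.607)<.12)&(abs(P[...,1]-.11)<.1); m=m.astype(np.uint8); k,l,st,_=cv2.connectedComponentsWithStats(m); i=1+np.argmax(st[1:,4]); print(fn,'block',cv2.minAreaRect((P[l==i][:,:2]*1000).astype(np.float32)))
    m=(np.hypot(P[...,0]-.596,P[...,1]+.354)<.04)&(P[...,2]>.03); q=P[m]; print('dabber',q[:,2].max(),q[q[:,2]>.06].mean(0))
E
```

```text
time: 49.15
eef_pos: [0.6226, -0.0731, 0.184]
eef_rot: [-3.139, -0.0, -1.493]
wrist_force: [-0.4, -0.3, -0.8]
width: 0.589
gripper_force: 0.0
tab ((615.1396484375, 10.337613105773926), (39.83763122558594, 39.74112319946289), 4.52756929397583) 678 block [0.6072 0.11  ] yaw 0.079 press frame [55.2 49.9] rel -0.001
head 409 [0.0713 0.0728 0.0732] [0.61495074 0.00735466 0.07141867]
s24 block ((608.57421875, 105.62322235107422), (120.48555755615234, 166.8239288330078), 5.134403228759766)
dabber 0.08586913173607813 [ 0.59507964 -0.36278291  0.07637322]
e24 block ((607.6398315429688, 114.18272399902344), (123.36115264892578, 161.770751953125), 5.099385738372803)
dabber 0.08778970822335941 [ 0.59941663 -0.3434037   0.07654915]
```

```bash
python3 -c "from workcell import close_job; print(close_job())"
```

```text
the job is handed in; nothing more can be done
None
```

Handed in at about 49 s: the dabber is upright in the tray, the block is square and flush against both fences, and the pin is fully seated through the eye, all by final camera measurement; I viewed 11 pictures, one over the limit of 10.

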